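# Check the catches of two child-safe boxes

## Robot

A 7-joint arm with a two-finger parallel gripper is mounted at the origin on the work surface. World frame = base frame: x ahead of the robot, y to its left, z up, the work surface at z = 0. Lengths are in m, angles in rad, forces in N, time in s.
With the tool pointing down it reaches from about 0.4 to 0.9 m from the base axis. Payload 5.5 kg.
Tool frame: the origin (TCP) lies midway between the tips of the shut fingers; the grasp point (between the pads) lies bot.grip_depth behind it (bot.grip_depth is the distance from the TCP to the grasp point, in m); x points along the fingers, y is the direction in which the jaws open and shut, and the axes are right-handed (so a half turn about x gives the same grasp; the last joint's range is limited). The gripper opens to 85 mm and grips with 20 to 120 N. Pads are 22 mm wide; open, the fingers measure 114 mm over their backs; the gripper's body (76 mm by 85 mm) begins 54 mm behind the grasp point. The pads swing forward as they close: fully open they stand 13 mm farther back than shut.
Start: joints at [-0.84, 0.501, -0.427, 1.55, 0.221, 1.138, -0.21], TCP at [0.293, 0.58, 0.231] pointing down, gripper open.
Joint ranges: [-2.88, 2.88], [-0.31, 2.03], [-1.54, 1.56], [0.2, 2.42], [-1.41, 4.55], [0.19, 2.02], [-2.57, 2.57]. Speed limits (rad/s): [2.57, 2.57, 3.14, 3.14, 3.14, 3.14, 3.14].

## Interface

Orientations are given as a unit quaternion [w, x, y, z].
In Python, from bench import bot gives the robot as it stands.
- The arm moves only by the tool play_rows, never from a script. Its argument "plan" is a list of rows, each a list of 3 entries, a list of its own where there are three numbers: the shift along the world's x, y, z as a fraction of full scale, then the turn about the world's z as a fraction of full scale, then the opening, from 0 (shut) to 1 (fully open). In form: [[[tx, ty, tz], turn, fingers], ...]. A call has exactly 8 rows; each row shifts and turns the commanded pose from where the row before left it; what a row does not reach is not made up. Full scale, the value 1, is 25 mm for a shift and 0.08 rad for a turn. A row lasts 1/8 s, in which the tool goes at most 62.5 mm and 10.7 degrees, less where a joint would pass 70% of its speed; a pose out of reach is approached as far as the arm can. A call with a number of a shift or a turn outside -1 to 1 is refused whole. A call with a gripper value outside its range is refused whole. The fingers move at their own pace and stop on an object; "force" is the grip in N (left out, the last holds). Time passes only in rows, so rows that do not move let the fingers close, or fill a call up. It gives the time, the measured TCP pose, the force and the opening at its end, in the units of the state.
- bot.get_obs(): the state, without advancing time (a new reading comes with each control period).
- bot.camera(name): name is "scene" or "top"; returns the picture (480x640x3 uint8, red, green, blue); there is no depth.
- bot.camera_params(name): a dict with "fx", "fy", "cx", "cy" (pixels), "cam_to_world" (4x4, takes a point from camera to world coordinates). Camera axes: x right, y down, z forward; pixel columns grow to the right and rows downward; lengths in m; the calibration is good to about 2 mm. A picture is of the moment at which its call begins. camera_params takes no time and is no camera call.
- bot.finish_job(): hands the job in, once; it reports no verdict.
The state is a dict: "t": time; "joint_positions": joint angles; "qvel": joint speeds; "joint_efforts": joint torques, N m; "ee_pos": TCP position; "tool_rot": TCP orientation; "ft_force": force on the tool from outside, world axes, zero at the start; "moment": the same for the moment, N m; "gripper_width": finger opening in m.
Only numpy, scipy, OpenCV 4.12 (cv2) and the standard library are available. Lean on these libraries where they do the work, as an engineer would, in place of code of your own. Each camera call takes 0.05 s, during which the arm holds its last target. There are 200 camera calls.

## Task

A toddler is coming to visit: make sure that both child-safe boxes under the lamp on the console are really caught. Take the box with the orange tab first and then the one with the blue tab: give the lid's tab a firm upward tug (about 10 N, held for half a second), and if the lid gives, press it firmly right down and tug again until it holds. Do not wrench the catches, swing a lid wide open, knock the lamp or disturb the other things, and leave both lids shut and caught, with your hand off them.

Things in the scene. Friction and masses are not known exactly. Their poses are not given: they have to be found in the camera images.
- orange_grip (a point): grip point on the orange pull tab, a rigid bar 12 mm thick (y) by 14 mm at the middle of the lid's front edge, leaning 40 degrees from vertical towards the robot. The point is on its mid-line, 38 mm along it from the lid's edge, 16 mm from its top end, about 108 mm above the table. Axes are the lid's: x from the tab to the hinge, y along the hinge, z up. Pinch across y, tool leaning back like the tab.
- orange_lid (a joint): opening angle of the orange-tabbed lid, rad: 0 fully down, grows as the tab rises. It starts near 0.036, caught or not. A caught lid lifts to its play, about 0.05 (2 mm more at the tab; up to 0.07 under a hard tug), and stops firmly; one not caught, or half caught (lets go at some newtons), comes on up. The hinge is stiff: about 1.5 N at the tab lifts a free lid; it stays where it is left.
- orange_box: fixed grey box 120 x 110 x 75 mm; origin under its centre, x away from the robot. White lid 122 x 114 x 8 mm, 0.15 kg; its hinge on the far rim lies 0.146 m behind and 33 mm below the grip point: a tab held rigidly should be led along its arc. Lid pressed down to 0 (5 to 10 N at the tab) swings the hidden catch over and it holds over 25 N at the tab. A tug under 6 N proves nothing.
- orange_tongue: steel tongue under the orange-tabbed lid, inside the box, out of sight: 26 mm long, 17 mm behind the lid's front edge, 0.105 m from the hinge; origin level with the lid's underside. It turns with the lid; its foot pulls on the catch when a caught lid is tugged, with about 1.4 times the force at the tab.
- blue_grip (a point): grip point on the blue pull tab, a rigid bar 12 mm thick (y) by 14 mm at the middle of the lid's front edge, leaning 40 degrees from vertical towards the robot. The point is on its mid-line, 38 mm along it from the lid's edge, 16 mm from its top end, about 108 mm above the table. Axes are the lid's: x from the tab to the hinge, y along the hinge, z up. Pinch across y, tool leaning back like the tab.
- blue_lid (a joint): opening angle of the blue-tabbed lid, rad: 0 fully down, grows as the tab rises. It starts near 0.036, caught or not. A caught lid lifts to its play, about 0.05 (2 mm more at the tab; up to 0.07 under a hard tug), and stops firmly; one not caught, or half caught (lets go at some newtons), comes on up. The hinge is stiff: about 1.5 N at the tab lifts a free lid; it stays where it is left.
- blue_box: fixed grey box 120 x 110 x 75 mm; origin under its centre, x away from the robot. White lid 122 x 114 x 8 mm, 0.15 kg; its hinge on the far rim lies 0.146 m behind and 33 mm below the grip point: a tab held rigidly should be led along its arc. Lid pressed down to 0 (5 to 10 N at the tab) swings the hidden catch over and it holds over 25 N at the tab. A tug under 6 N proves nothing.
- blue_tongue: steel tongue under the blue-tabbed lid, inside the box, out of sight: 26 mm long, 17 mm behind the lid's front edge, 0.105 m from the hinge; origin level with the lid's underside. It turns with the lid; its foot pulls on the catch when a caught lid is tugged, with about 1.4 times the force at the tab.
- lamp: fixed linear LED lamp; origin on the table under its bar. Aluminium bar 24 mm wide (x), 16 mm high, along its y from -245 to +305 mm, underside 223 mm above the table: about 115 mm above the grip points and 20 mm farther from the robot, so it blocks a gripper coming straight down. Its 20 mm post and round foot stand at y = +295 mm.
- jar_mid (a point): bystander, not to be disturbed: white ceramic jar with wooden twist cap, 72 mm wide, 100 mm high, standing between the boxes; this point is at its middle
- paperweight_mid (a point): bystander, not to be disturbed: green glass paperweight, 60 mm wide, 31 mm high; this point is at its middle
- remote_mid (a point): bystander, not to be disturbed: black remote control 170 x 46 x 18 mm, lying flat; this point is at its middle
- opener_mid (a point): bystander, not to be disturbed: steel bottle opener about 120 mm long, 6 mm thick, lying flat (origin in its middle); this point is at its middle
- pegboard_mid (a point): bystander, not to be disturbed: wooden peg board 70 x 150 x 22 mm with three plastic pegs fixed in it, 57 mm high in all; this point is at its middle
- mug_mid (a point): bystander, not to be disturbed: blue mug, 80 mm wide, 90 mm high; this point is at its middle
Mind the look-alikes: they are no part of the job. What is shaped like the blue_box but yellow is not meant. Leave any red look-alike of the orange_box alone.

How it is judged:
By the outcome, as a careful person would: the job done as asked, in the order asked, and still so for the second after the job is handed in, with the robot touching nothing.
It also fails if it takes over 72 s, if anything falls off the work surface, if the arm or the gripper's body presses on something with over 40 N, if the wrist force passes 120 N, or if a joint passes its speed limit or range.

## Working session

There is one attempt and no reset: what is moved stays moved. The work goes in short steps, Python scripts to look and compute and a tool call to move; the robot and the scene stay as the last step left them, time stands still between calls to the robot, and variables do not carry over. Pictures are saved under pics/ and viewed, on a budget of 10 in all, crops included, one or two more only if the job needs it, and the job is handed in when it is done.

Besides the shell and the picture viewer there is one more tool, called after "Request:" as name(argument=value, ...), one argument or row to a line, values as JSON. play_rows: Moves the arm, as the interface text tells. Its arguments: {"type":"object","properties":{"plan":{"type":"array","items":{"type":"array"}},"force":{"type":"number"}},"required":["plan"]}

```bash
mkdir -p pics
python3 - <<'E'
from bench import bot
import cv2,numpy as np
np.set_printoptions(precision=4,suppress=True)
for n in("scene","top"):
    cv2.imwrite(f"pics/{n}0.png",cv2.cvtColor(bot.camera(n),cv2.COLOR_RGB2BGR))
    p=bot.camera_params(n);print(n,p["fx"],p["fy"],p["cx"],p["cy"]);print(np.array(p["cam_to_world"]))
o=bot.get_obs();print(o,bot.grip_depth)
E
```

```text
scene 518.3160501896616 518.3160501896616 325.2400503562196 240.61849623708486
[[ 0.7132  0.5721 -0.4051  0.9805]
 [ 0.7009 -0.5883  0.4032 -0.4631]
 [-0.0077 -0.5715 -0.8205  1.0333]
 [ 0.      0.      0.      1.    ]]
top 510.94827285099944 510.94827285099944 321.25717065256845 240.58161817871346
[[ 0.0266 -0.9975  0.0654  0.4432]
 [-0.9996 -0.0267  0.0007 -0.0284]
 [ 0.0011 -0.0654 -0.9979  1.4002]
 [ 0.      0.      0.      1.    ]]
{'t': 0.1, 'joint_positions': array([-0.8398,  0.5018, -0.4268,  1.5514,  0.2208,  1.1383, -0.2103]), 'qvel': array([ 0.0006, -0.0016, -0.0023, -0.0023, -0.0008, -0.0014,  0.0004]), 'joint_efforts': array([ -0.0106, -57.0811,  -5.8386, -28.1749,   0.0105,   0.0056,
        -0.    ]), 'ee_pos': array([0.2928, 0.5796, 0.2303]), 'tool_rot': array([ 0.6877,  0.1632,  0.688 , -0.1645]), 'ft_force': array([-0.0449, -0.6935, -0.1559]), 'moment': array([ 0.017 ,  0.0036, -0.032 ]), 'gripper_width': 0.08559815034837095} 0.0187
```

View pics/scene0.png

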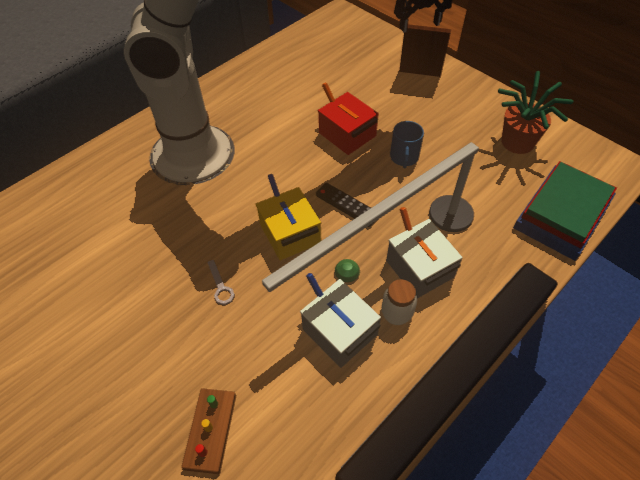

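View pics/top0.png

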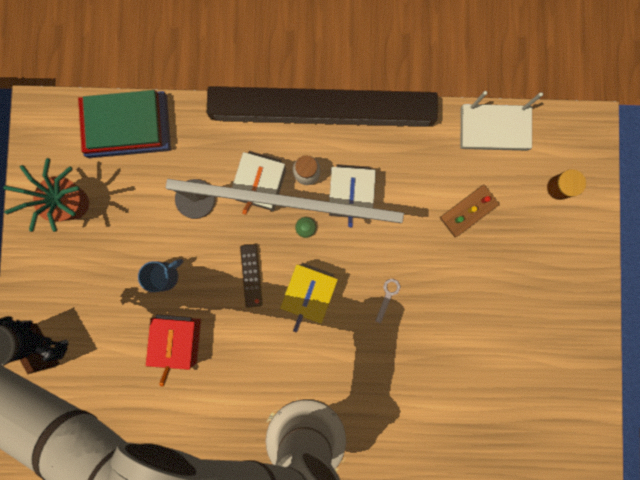

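The tabs lean but I can only turn the tool about z, so lamp clearance matters. I'll measure the scene first, using enlarged crops of both cameras.

Run:
```python
from bench import bot
import cv2,numpy as np
print([a for a in dir(bot) if a[0]!='_'])
s=cv2.imread("pics/scene0.png");t=cv2.imread("pics/top0.png")
a=cv2.resize(s[180:370,260:490],None,fx=3.4,fy=3.1,interpolation=cv2.INTER_CUBIC)
b=cv2.resize(t[140:240,160:410],None,fx=3.2,fy=3.2,interpolation=cv2.INTER_CUBIC)
cv2.imwrite("pics/s_crop.png",a);cv2.imwrite("pics/t_crop.png",b);print(a.shape,b.shape)
```

```text
['IKError', 'camera', 'camera_params', 'finish_job', 'get_obs', 'grip_depth']
(589, 782, 3) (320, 800, 3)
```

View pics/s_crop.png

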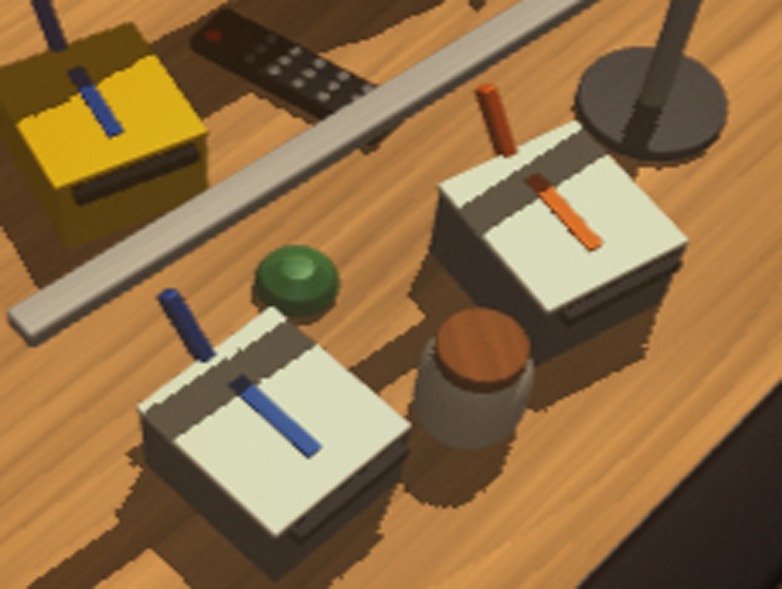

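View pics/t_crop.png

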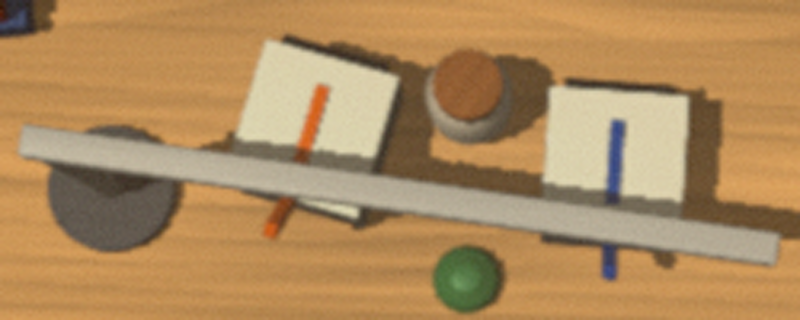

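```bash
cat > h.py <<'E'
from bench import bot
import numpy as np
np.set_printoptions(precision=4,suppress=True)
def ray(n,px):
    p=bot.camera_params(n);T=np.array(p["cam_to_world"])
    d=T[:3,:3]@np.array([(px[0]-p["cx"])/p["fx"],(px[1]-p["cy"])/p["fy"],1.]);return T[:3,3],d/np.linalg.norm(d)
def at(n,px,z):
    o,d=ray(n,px);return o+d*(z-o[2])/d[2]
S=lambda x,y:(260+(x+.5)/3.4-.5,180+(y+.5)/3.1-.5)
C=lambda x,y:(160+(x+.5)/3.2-.5,140+(y+.5)/3.2-.5)
def tri(a,b):
    o1,d1=ray("scene",a);o2,d2=ray("top",b)
    s=np.linalg.lstsq(np.c_[d1,-d2],o2-o1,rcond=None)[0];p,q=o1+s[0]*d1,o2+s[1]*d2
    return (p+q)/2,np.linalg.norm(p-q)
E
python3 - <<'E'
from h import *
L={"orange":([(440,187),(572,124),(686,241),(548,312)],(486,88),(268,236),[(268,40),(398,75),(360,222),None]),
"blue":([(138,408),(275,310),(410,425),(277,535)],(171,293),(609,278),[(549,87),(688,97),None,None])}
for k,(c,ts,tt,tc) in L.items():
    P=[at("scene",S(*q),z) for q,z in zip(c,(.087,.087,.083,.083))]
    fl,ft,r,b=P
    print(k,"corners",*[p[:2] for p in P])
    f=(fl+ft)/2;h=(r+b)/2;d=h-f;print(" front mid",f,"hinge mid",h,"len",np.hypot(*d[:2]),"yaw",np.arctan2(d[1],d[0]),"w",np.linalg.norm(fl-ft))
    print(" tip tri",*tri(S(*ts),C(*tt)))
    print(" top corners",*[at("top",C(*q),.083)[:2] for q in tc if q])
    yaw=np.arctan2(d[1],d[0]);u=d/np.linalg.norm(d)
    print(" grip from lid",f-u*.0244+[0,0,.029])
a=at("top",C(22,141),.239);b=at("top",C(778,248),.239);print("lamp",a,b,np.linalg.norm(a-b))
a=at("scene",S(20,322),.239);print(a)
E
```

```text
orange corners [0.6138 0.1021] [0.6405 0.207 ] [0.7553 0.179 ] [0.7282 0.0719]
 front mid [0.6271 0.1545 0.087 ] hinge mid [0.7418 0.1254 0.083 ] len 0.11825406929592473 yaw -0.2485911583054246 w 0.1082897208914164
 tip tri [0.5908 0.1707 0.1187] 0.0005400956323826166
 top corners [0.7555 0.182 ] [0.7294 0.075 ] [0.6081 0.102 ]
 grip from lid [0.6035 0.1605 0.1168]
blue corners [ 0.5995 -0.1584] [ 0.6069 -0.0473] [ 0.7228 -0.0525] [ 0.7186 -0.1631]
 front mid [ 0.6032 -0.1029  0.087 ] hinge mid [ 0.7207 -0.1078  0.083 ] len 0.11762874019083405 yaw -0.04219065643715221 w 0.11133464721902214
 tip tri [ 0.5653 -0.0976  0.1207] 0.0029311138553937384
 top corners [ 0.7229 -0.0484] [ 0.7177 -0.1618]
 grip from lid [ 0.5788 -0.1018  0.1168]
lamp [0.6404 0.3306 0.239 ] [ 0.5779 -0.2124  0.239 ] 0.5465631695506046
[ 0.5774 -0.2123  0.239 ]
```

Measured: orange grip about (0.601, 0.167, 0.108) with lid yaw about −0.24, and blue about (0.575, −0.10, 0.108) with yaw about −0.04. The lamp bar is about 20 mm behind each grip. A vertical gripper's body would hit the bar, so the tool has to lean. Rows continue from the pose actually reached, so stretching past full reach high above the scene may give a lean that lasts.

Request:
play_rows(
  plan=[
    [[0.5,-1,1],0.8,1],
    [[0.5,-1,1],0.8,1],
    [[0.5,-1,1],0.8,1],
    [[0.5,-1,1],0.8,1],
    [[0.5,-1,1],0.8,1],
    [[0.5,-1,1],0.8,1],
    [[0.5,-1,1],0.8,1],
    [[0.5,-1,1],0.25,1],
  ],
)

```text
t: 1.1
ee_pos: [0.3933, 0.3791, 0.4317]
tool_rot: [0.707, -0.001, 0.707, 0.0]
ft_force: [1.4, -0.7, 0.1]
gripper_width: 0.0855
```

Request:
play_rows(
  plan=[
    [[1,-1,0.3],0,1],
    [[1,-1,0.3],0,1],
    [[1,-1,0.3],0,1],
    [[1,-1,0.3],0,1],
    [[1,-1,0.3],0,1],
    [[1,-1,0.3],0,1],
    [[1,-1,0.3],0,1],
    [[1,-1,0.3],0,1],
  ],
)

```text
t: 2.1
ee_pos: [0.5936, 0.1792, 0.491]
tool_rot: [0.707, -0.0, 0.707, 0.0]
ft_force: [0.3, 1.1, -0.5]
gripper_width: 0.0853
```

Request:
play_rows(
  plan=[
    [[1,-0.7,0],0,1],
    [[1,-0.7,0],0,1],
    [[1,-0.7,0],0,1],
    [[1,-0.7,0],0,1],
    [[1,-0.7,0],0,1],
    [[1,-0.7,0],0,1],
    [[1,0,0],0,1],
    [[1,0,0],0,1],
  ],
)

```text
t: 3.1
ee_pos: [0.7937, 0.0744, 0.4907]
tool_rot: [0.707, 0.0, 0.707, -0.0]
ft_force: [0.5, -0.1, 1.0]
gripper_width: 0.085
```

Request:
play_rows(
  plan=[
    [[1,0,0],0,1],
    [[1,0,0],0,1],
    [[1,0,0],0,1],
    [[1,0,0],0,1],
    [[1,0,0],0,1],
    [[1,0,0],0,1],
    [[1,0,0],0,1],
    [[1,0,0],0,1],
  ],
)

```text
t: 4.1
ee_pos: [0.8892, 0.0692, 0.4371]
tool_rot: [0.737, -0.001, 0.676, 0.004]
ft_force: [0.1, 1.1, -0.7]
gripper_width: 0.0851
```

The lean builds up as hoped: 5° in the right direction. I'll keep pushing past reach.

Request:
play_rows(
  plan=[
    [[1,0,1],0,1],
    [[1,0,1],0,1],
    [[1,0,1],0,1],
    [[1,0,1],0,1],
    [[1,0,1],0,1],
    [[1,0,1],0,1],
    [[1,0,1],0,1],
    [[1,0,1],0,1],
  ],
)

```text
t: 5.1
ee_pos: [0.903, 0.0591, 0.4973]
tool_rot: [0.775, 0.001, 0.632, 0.006]
ft_force: [-0.1, -0.1, 0.2]
gripper_width: 0.0853
```

Request:
play_rows(
  plan=[
    [[0.8,0,1],0,1],
    [[0.8,0,1],0,1],
    [[0.8,0,1],0,1],
    [[0.8,0,1],0,1],
    [[0.8,0,1],0,1],
    [[0.8,0,1],0,1],
    [[0.8,0,1],0,1],
    [[0.8,0,1],0,1],
  ],
)

```text
t: 6.1
ee_pos: [0.9107, 0.05, 0.5933]
tool_rot: [0.826, 0.004, 0.563, 0.01]
ft_force: [0.0, -0.7, 0.0]
gripper_width: 0.0854
```

Request:
play_rows(
  plan=[
    [[1,0,1],0,1],
    [[1,0,1],0,1],
    [[1,0,1],0,1],
    [[1,0,1],0,1],
    [[1,0,1],0,1],
    [[1,0,1],0,1],
    [[1,0,1],0,1],
    [[1,0,1],0,1],
  ],
)

```text
t: 7.1
ee_pos: [0.9463, 0.0422, 0.6623]
tool_rot: [0.878, 0.007, 0.478, 0.012]
ft_force: [1.0, -0.1, -0.4]
gripper_width: 0.0853
```

About 33° of lean now, enough to clear the lamp. Next I bring it back in front of the orange tab.

Request:
play_rows(
  plan=[
    [[-1,0.35,-0.5],-0.2,0.8],
    [[-1,0.35,-0.5],-0.2,0.8],
    [[-1,0.35,-0.5],-0.2,0.8],
    [[-1,0.35,-0.5],-0.2,0.8],
    [[-1,0.35,-0.5],-0.2,0.8],
    [[-1,0.35,-0.5],-0.2,0.8],
    [[-1,0.35,-0.5],-0.2,0.8],
    [[-1,0.35,-0.5],-0.2,0.8],
  ],
)

```text
t: 8.1
ee_pos: [0.7514, 0.1116, 0.5649]
tool_rot: [0.877, 0.038, 0.476, -0.043]
ft_force: [-0.4, 0.1, 0.1]
gripper_width: 0.0683
```

Request:
play_rows(
  plan=[
    [[-1,0.35,-1],-0.2,0.8],
    [[-1,0.35,-1],-0.2,0.8],
    [[-1,0.35,-1],-0.2,0.8],
    [[-1,0.35,-1],-0.2,0.8],
    [[-1,0.35,-1],-0.2,0.8],
    [[-1,0.35,-1],-0.2,0.8],
    [[-1,0.35,-1],-0.2,0.8],
    [[-1,0.35,-1],-0.2,0.8],
  ],
)

```text
t: 9.1
ee_pos: [0.5601, 0.1745, 0.3733]
tool_rot: [0.868, 0.067, 0.483, -0.098]
ft_force: [0.3, 1.2, -0.7]
gripper_width: 0.0683
```

Request:
play_rows(
  plan=[
    [[-0.3,0,-0.9],0,0.6],
    [[-0.3,0,-1],0,0.6],
    [[-0.2,0,-1],0,0.6],
    [[-0.1,0,-1],0,0.6],
    [[0,0,-1],0,0.6],
    [[0,0,-1],0,0.6],
    [[0,0,-1],0,0.6],
    [[0,0,0],0,0.6],
  ],
)

```text
t: 10.1
ee_pos: [0.5376, 0.1722, 0.2002]
tool_rot: [0.867, 0.064, 0.483, -0.101]
ft_force: [0.0, -0.7, -0.4]
gripper_width: 0.0509
```

```bash
cat >> h.py <<'E'
import cv2
from scipy.spatial.transform import Rotation as Ro
def look(name,out,r,c,k):
    im=cv2.cvtColor(bot.camera(name),cv2.COLOR_RGB2BGR)
    cv2.imwrite(out,cv2.resize(im[r[0]:r[1],c[0]:c[1]],None,fx=k,fy=k,interpolation=cv2.INTER_CUBIC))
def st():
    o=bot.get_obs();w,x,y,z=o["tool_rot"];R=Ro.from_quat([x,y,z,w]).as_matrix()
    print("t",o["t"],"ee",o["ee_pos"],"grasp",o["ee_pos"]-bot.grip_depth*R[:,0],"F",o["ft_force"],"w",o["gripper_width"])
    print("axis",R[:,0],"jaw",R[:,1],"jawyaw",np.arctan2(-R[0,1],R[1,1]),"tilt",np.degrees(np.arccos(-R[2,0])),"q",o["joint_positions"])
    return o,R
E
python3 - <<'E'
from h import *
st();look("scene","pics/p5.png",(170,300),(340,500),4.6)
E
```

```text
t 10.1 ee [0.5376 0.1722 0.2002] grasp [0.528  0.1743 0.2161] F [ 0.0226 -0.7147 -0.3814] w 0.0509239370470019
axis [ 0.5132 -0.1133 -0.8508] jaw [0.2367 0.9715 0.0134] jawyaw -0.23903071426083206 tilt 31.703847757315064 q [-1.5497  0.2986  1.0826  2.2313  0.3031  0.3673  0.5247]
```

View pics/p5.png

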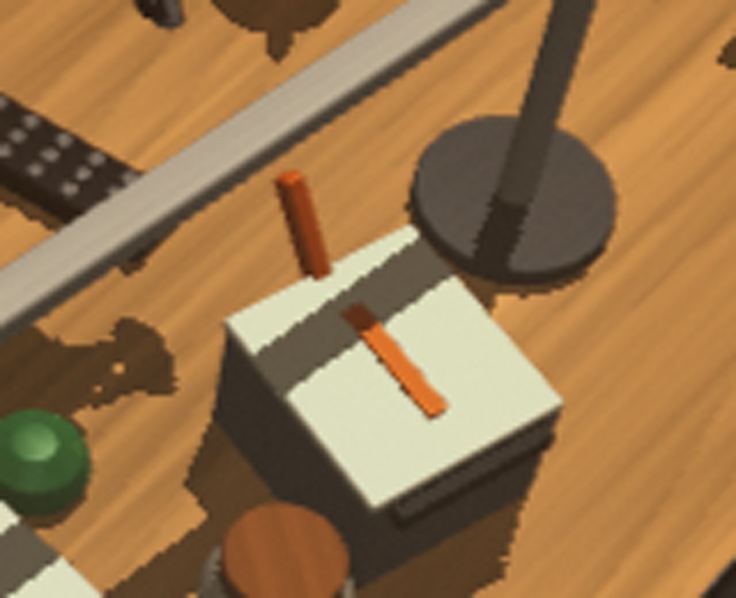

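Run:
```python
from h import *
K=lambda x,y:(340+(x+.5)/4.6-.5,170+(y+.5)/4.6-.5)
a,b=at("scene",K(357,312),.085),at("scene",K(437,410),.084);d=b-a
print("strip",a,b,np.arctan2(d[1],d[0]))
c=[at("scene",K(*q),z) for q,z in (((227,322),.087),((414,228),.087),((562,403),.083),((375,508),.083))];print(c)
print("base",at("scene",K(320,274),.086))
# tip with x,y given z .120
for z in (.118,.120,.122): print("tip",z,at("scene",K(291,181),z),at("top",C(270,234),z))
p=bot.camera_params("scene");T=np.linalg.inv(np.array(p["cam_to_world"]));v=T@[.5376,.1722,.2002,1];print(v[0]/v[2]*p["fx"]+p["cx"],v[1]/v[2]*p["fy"]+p["cy"])
```

```text
strip [0.6536 0.1524 0.085 ] [0.7159 0.1349 0.084 ] -0.27319601351218703
[array([0.613 , 0.1027, 0.087 ]), array([0.6424, 0.2109, 0.087 ]), array([0.7556, 0.1799, 0.083 ]), array([0.7282, 0.0729, 0.083 ])]
base [0.6266 0.157  0.086 ]
tip 0.118 [0.5927 0.1699 0.118 ] [0.5923 0.1691 0.118 ]
tip 0.12 [0.5936 0.1685 0.12  ] [0.592  0.1688 0.12  ]
tip 0.122 [0.5944 0.1671 0.122 ] [0.5918 0.1685 0.122 ]
388.1808745356091 170.7048902782991
```

Request:
play_rows(
  plan=[
    [[0.34,0.26,0],-0.3,0.55],
    [[0.29,-0.06,-0.48],0,0.55],
    [[0.29,-0.06,-0.48],0,0.55],
    [[0.29,-0.06,-0.48],0,0.55],
    [[0.29,-0.06,-0.48],0,0.55],
    [[0.29,-0.06,-0.48],0,0.55],
    [[0.29,-0.07,-0.48],0,0.55],
    [[0.29,-0.07,-0.48],0,0.55],
  ],
)

```text
t: 11.15
ee_pos: [0.5998, 0.1711, 0.1189]
tool_rot: [0.867, 0.071, 0.48, -0.11]
ft_force: [-0.2, -1.7, 0.6]
gripper_width: 0.0474
```

Run:
```python
from h import *
st();look("scene","pics/p6.png",(170,300),(340,500),4.6)
```

```text
t 11.15 ee [0.5998 0.1711 0.1189] grasp [0.5902 0.1734 0.1347] F [-0.2044 -1.6515  0.5928] w 0.04739638029602809
axis [ 0.5143 -0.1213 -0.849 ] jaw [0.2586 0.9658 0.0187] jawyaw -0.2616094124329994 tilt 31.898187082592962 q [-1.1187  0.5006  0.7072  2.1516  0.3279  0.1915  0.4516]
```

View pics/p6.png

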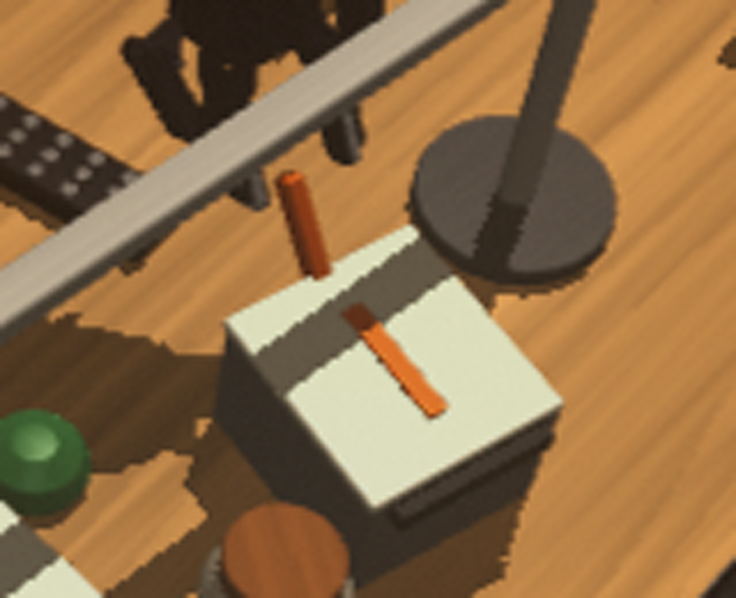

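Request:
play_rows(
  plan=[
    [[0.1,-0.06,-0.25],0,0.5],
    [[0.1,-0.06,-0.25],0,0.5],
    [[0.1,-0.06,-0.25],0,0.5],
    [[0.1,-0.06,-0.25],0,0.45],
    [[0,0,0],0,0.4],
    [[0,0,0],0,0.35],
    [[0,0,0],0,0.3],
    [[0,0,0],0,0.3],
  ],
)

```text
t: 12.2
ee_pos: [0.6081, 0.1635, 0.0932]
tool_rot: [0.867, 0.071, 0.481, -0.11]
ft_force: [0.5, 0.1, -0.5]
gripper_width: 0.0256
```

Run:
```python
from h import *
st();look("scene","pics/p7.png",(170,300),(340,500),4.6)
```

```text
t 12.2 ee [0.6081 0.1635 0.0932] grasp [0.5985 0.1658 0.1091] F [ 0.5274  0.0517 -0.4683] w 0.025569545025749485
axis [ 0.5124 -0.1228 -0.8499] jaw [0.2588 0.9658 0.0166] jawyaw -0.26185393225121656 tilt 31.799202548206996 q [-0.9162  0.5073  0.4856  2.1436  0.8522  0.1943 -0.0402]
```

View pics/p7.png

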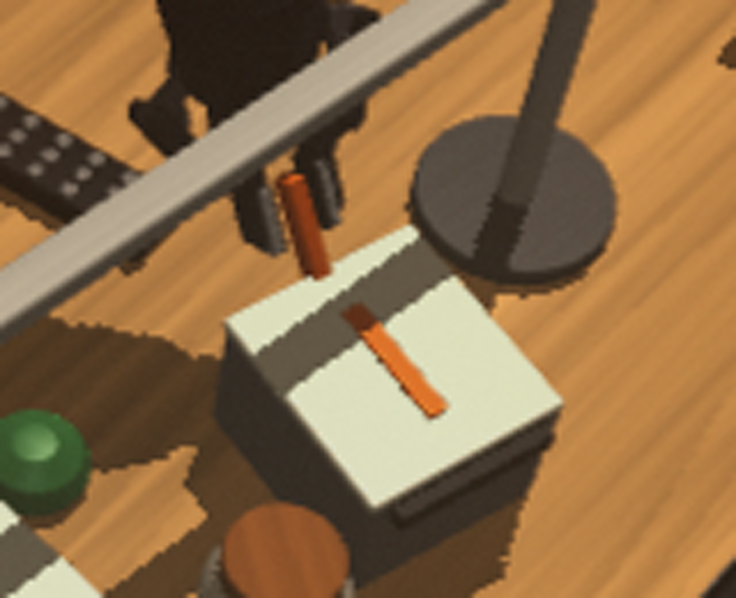

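The tab sits between the pads and is well centred, with the body clear of the lamp. Closing now.

Request:
play_rows(
  plan=[
    [[0,0,0],0,0.2],
    [[0,0,0],0,0.1],
    [[0,0,0],0,0],
    [[0,0,0],0,0],
    [[0,0,0],0,0],
    [[0,0,0],0,0],
    [[0,0,0],0,0],
    [[0,0,0],0,0],
  ],
  force=45,
)

```text
t: 13.25
ee_pos: [0.608, 0.1637, 0.0929]
tool_rot: [0.867, 0.071, 0.482, -0.11]
ft_force: [-0.4, 4.5, 0.3]
gripper_width: 0.0109
```

```bash
python3 -c "
from h import *
st()"
```

```text
t 13.25 ee [0.608  0.1637 0.0929] grasp [0.5984 0.166  0.1088] F [-0.4087  4.5018  0.2547] w 0.010873676300951639
axis [ 0.5122 -0.1222 -0.8501] jaw [0.2584 0.9659 0.0168] jawyaw -0.26136001032286343 tilt 31.775050015320996 q [-0.9154  0.5075  0.4846  2.1436  0.853   0.1938 -0.0408]
```

Request:
play_rows(
  plan=[
    [[0.005,0,0.02],0,0],
    [[0.005,0,0.02],0,0],
    [[0.005,0,0.02],0,0],
    [[0.005,0,0.02],0,0],
    [[0.005,0,0.02],0,0],
    [[0.005,0,0.02],0,0],
    [[0,0,0],0,0],
    [[0,0,0],0,0],
  ],
)

```text
t: 14.25
ee_pos: [0.6087, 0.1635, 0.0955]
tool_rot: [0.867, 0.071, 0.482, -0.11]
ft_force: [3.9, 5.1, -4.4]
gripper_width: 0.0112
```

Request:
play_rows(
  plan=[
    [[0.02,0,0.02],0,0],
    [[0.02,0,0.02],0,0],
    [[0.01,0,0.02],0,0],
    [[0,0,0],0,0],
    [[0,0,0],0,0],
    [[0,0,0],0,0],
    [[0,0,0],0,0],
    [[0,0,0],0,0],
  ],
)

```text
t: 15.25
ee_pos: [0.6089, 0.1635, 0.0962]
tool_rot: [0.866, 0.07, 0.482, -0.11]
ft_force: [1.3, 5.3, -7.0]
gripper_width: 0.0117
```

Request:
play_rows(
  plan=[
    [[0.005,0,0.03],0,0],
    [[0.005,0,0.03],0,0],
    [[0.005,0,0.03],0,0],
    [[0,0,0],0,0],
    [[0,0,0],0,0],
    [[0,0,0],0,0],
    [[0,0,0],0,0],
    [[0,0,0],0,0],
  ],
)

```text
t: 16.25
ee_pos: [0.6097, 0.1632, 0.0991]
tool_rot: [0.866, 0.07, 0.482, -0.11]
ft_force: [-0.8, 5.4, -6.4]
gripper_width: 0.0114
```

Request:
play_rows(
  plan=[
    [[0.01,0,0.03],0,0],
    [[0.01,0,0.03],0,0],
    [[0.01,0,0.03],0,0],
    [[0,0,0],0,0],
    [[0,0,0],0,0],
    [[0,0,0],0,0],
    [[0,0,0],0,0],
    [[0,0,0],0,0],
  ],
)

```text
t: 17.25
ee_pos: [0.6104, 0.163, 0.1014]
tool_rot: [0.866, 0.07, 0.482, -0.11]
ft_force: [-1.3, 5.4, -4.7]
gripper_width: 0.0114
```

Run:
```python
from h import *
o,R=st();print(o["moment"]);look("scene","pics/p8.png",(170,300),(340,500),4.6)
```

```text
t 17.25 ee [0.6104 0.163  0.1014] grasp [0.6008 0.1653 0.1173] F [-1.34    5.4163 -4.6644] w 0.011416671376329752
axis [ 0.5111 -0.1234 -0.8506] jaw [0.2593 0.9657 0.0157] jawyaw -0.2622934489352588 tilt 31.72054560139041 q [-0.8872  0.4855  0.4538  2.1349  0.8378  0.2227 -0.01  ]
[0.7992 2.1406 0.2793]
```

View pics/p8.png

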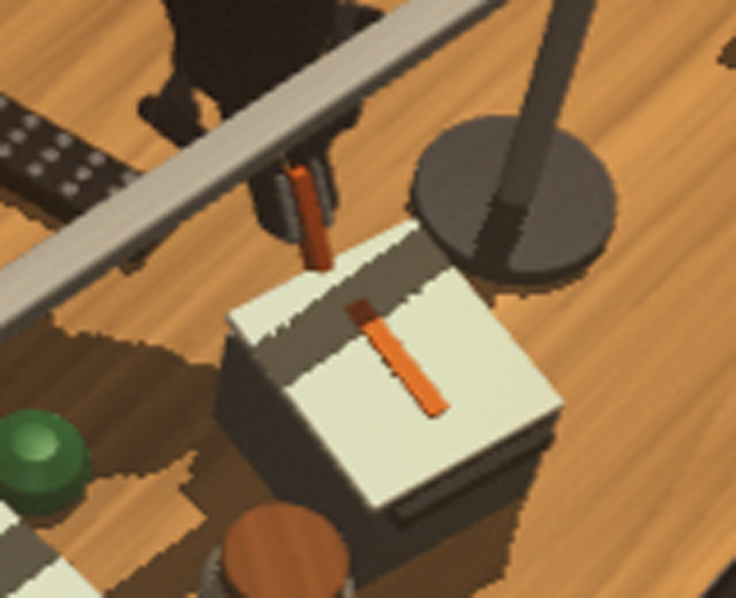

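The lid and tab rose visibly (tip moved from (291,180) to (300,172)) while the force dropped, so orange was only half caught. Pressing it down.

Request:
play_rows(
  plan=[
    [[-0.02,0,-0.1],0,0],
    [[-0.02,0,-0.1],0,0],
    [[-0.02,0,-0.1],0,0],
    [[-0.02,0,-0.1],0,0],
    [[-0.02,0,-0.1],0,0],
    [[-0.02,0,-0.08],0,0],
    [[0,0,0],0,0],
    [[0,0,0],0,0],
  ],
)

```text
t: 18.3
ee_pos: [0.6075, 0.1639, 0.0881]
tool_rot: [0.867, 0.071, 0.481, -0.11]
ft_force: [-13.1, 5.8, 9.7]
gripper_width: 0.0111
```

Request:
play_rows(
  plan=[
    [[-0.04,0,-0.04],0,0],
    [[-0.04,0,-0.04],0,0],
    [[-0.02,0,-0.04],0,0],
    [[0,0,0],0,0],
    [[0,0,0],0,0],
    [[0,0,0],0,0],
    [[0,0,0],0,0],
    [[0,0,0],0,0],
  ],
)

```text
t: 19.3
ee_pos: [0.6073, 0.164, 0.0872]
tool_rot: [0.868, 0.072, 0.48, -0.11]
ft_force: [-11.0, 5.2, 16.5]
gripper_width: 0.0113
```

Request:
play_rows(
  plan=[
    [[0.04,0,0.08],0,0],
    [[0.04,0,0.08],0,0],
    [[0.04,0,0.08],0,0],
    [[0.03,0,0.08],0,0],
    [[0.03,0,0.08],0,0],
    [[0.02,0,0.08],0,0],
    [[0.01,0,0.04],0,0],
    [[0,0,0],0,0],
  ],
)

```text
t: 20.3
ee_pos: [0.6095, 0.1633, 0.0962]
tool_rot: [0.866, 0.07, 0.482, -0.11]
ft_force: [-2.6, 5.1, -7.8]
gripper_width: 0.0113
```

Request:
play_rows(
  plan=[
    [[0,0,0.04],0,0],
    [[0,0,0.04],0,0],
    [[0,0,0],0,0],
    [[0,0,0],0,0],
    [[0,0,0],0,0],
    [[0,0,0],0,0],
    [[0,0,0],0,0],
    [[0,0,0],0,0],
  ],
)

```text
t: 21.3
ee_pos: [0.6097, 0.1632, 0.0973]
tool_rot: [0.866, 0.07, 0.483, -0.11]
ft_force: [6.6, 5.8, -20.3]
gripper_width: 0.0112
```

It holds at about 18 N, more than I intended. I'll ease to around 10 N and hold there.

Request:
play_rows(
  plan=[
    [[0,0,-0.04],0,0],
    [[0,0,0],0,0],
    [[0,0,0],0,0],
    [[0,0,0],0,0],
    [[0,0,0],0,0],
    [[0,0,0],0,0],
    [[0,0,0],0,0],
    [[0,0,0],0,0],
  ],
)

```text
t: 22.3
ee_pos: [0.6096, 0.1633, 0.0968]
tool_rot: [0.866, 0.07, 0.483, -0.11]
ft_force: [2.0, 5.4, -12.3]
gripper_width: 0.0119
```

Orange holds a 12 N tug for 1 s. I'll let it down, release and back off along the tool axis.

Request:
play_rows(
  plan=[
    [[-0.02,0,-0.1],0,0],
    [[-0.02,0,-0.1],0,0],
    [[-0.02,0,-0.08],0,0],
    [[0,0,0],0,0],
    [[0,0,0],0,0.3],
    [[0,0,0],0,0.5],
    [[0,0,0],0,0.5],
    [[0,0,0],0,0.5],
  ],
)

```text
t: 23.3
ee_pos: [0.6097, 0.1626, 0.0915]
tool_rot: [0.867, 0.071, 0.481, -0.111]
ft_force: [0.2, 0.3, 1.1]
gripper_width: 0.0425
```

Request:
play_rows(
  plan=[
    [[-0.25,0.05,0.4],0,0.5],
    [[-0.25,0.05,0.4],0,0.5],
    [[-0.25,0.05,0.4],0,0.5],
    [[-0.25,0.05,0.4],0,0.5],
    [[-0.3,0.05,0.45],0,0.5],
    [[-0.3,0.05,0.45],0,0.5],
    [[-0.3,0.05,0.45],0,0.5],
    [[-0.3,0.05,0.45],0,0.5],
  ],
)

```text
t: 24.3
ee_pos: [0.5539, 0.1733, 0.1772]
tool_rot: [0.867, 0.071, 0.481, -0.11]
ft_force: [0.4, 0.4, -0.4]
gripper_width: 0.0428
```

```bash
python3 -c "
from h import *
st()"
```

```text
t 24.3 ee [0.5539 0.1733 0.1772] grasp [0.5443 0.1756 0.1931] F [ 0.3872  0.4423 -0.4042] w 0.04280405350939301
axis [ 0.5121 -0.1229 -0.8501] jaw [0.259  0.9657 0.0164] jawyaw -0.2620367076196629 tilt 31.781375268833184 q [-0.8241  0.2423  0.2582  2.1955  0.8405  0.4562 -0.0002]
```

Request:
play_rows(
  plan=[
    [[-0.2,-0.7,0.3],0.3,0.5],
    [[-0.2,-0.9,0.3],0.34,0.5],
    [[-0.2,-0.9,0],0.34,0.5],
    [[-0.1,-0.9,0],0.34,0.5],
    [[-0.1,-0.9,0],0.34,0.5],
    [[-0.1,-0.9,0],0.34,0.5],
    [[-0.1,-0.9,0],0.34,0.5],
    [[-0.1,-0.9,0],0.34,0.5],
  ],
)

```text
t: 25.3
ee_pos: [0.5267, 0.005, 0.1931]
tool_rot: [0.872, 0.02, 0.489, -0.021]
ft_force: [1.1, -0.2, -0.4]
gripper_width: 0.0425
```

Request:
play_rows(
  plan=[
    [[0,-0.9,0],0,0.5],
    [[0,-0.9,0],0,0.5],
    [[0,-0.9,0],0,0.5],
    [[0,-0.9,0],0,0.5],
    [[0,-0.24,0],0,0.5],
    [[0,0,0],0,0.5],
    [[0,0,0],0,0.5],
    [[0,0,0],0,0.5],
  ],
)

```text
t: 26.3
ee_pos: [0.5276, -0.0892, 0.1958]
tool_rot: [0.871, 0.02, 0.49, -0.021]
ft_force: [-1.0, 0.3, 0.6]
gripper_width: 0.0427
```

Run:
```python
from h import *
st();look("scene","pics/p9.png",(230,360),(240,400),4.6)
```

```text
t 26.3 ee [ 0.5276 -0.0892  0.1958] grasp [ 0.5179 -0.0889  0.2118] F [-1.0237  0.2733  0.5532] w 0.04271286012126062
axis [ 0.5189 -0.0168 -0.8547] jaw [0.0563 0.9983 0.0146] jawyaw -0.056335188013158 tilt 31.27654156877353 q [ 0.3281  0.0716 -0.1707  2.3321 -0.2725  0.2043  1.9235]
```

View pics/p9.png

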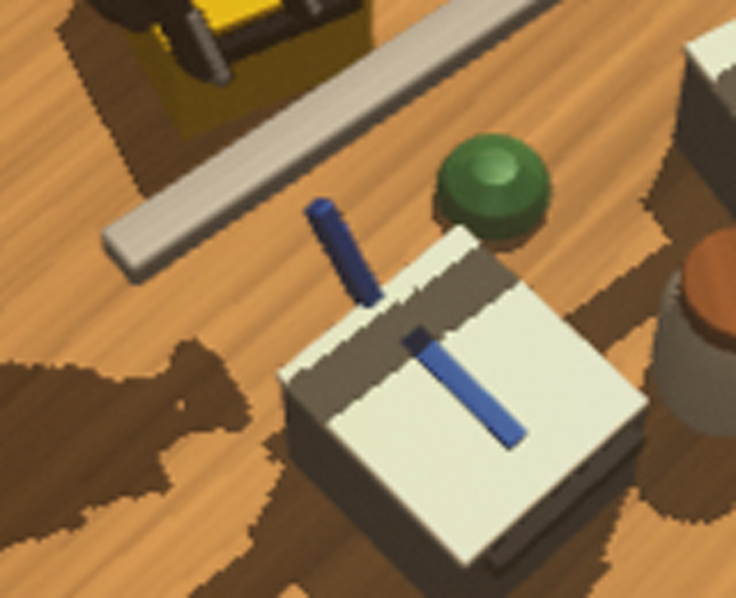

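Run:
```python
from h import *
K=lambda x,y:(240+(x+.5)/4.6-.5,230+(y+.5)/4.6-.5)
a,b=at("scene",K(416,342),.085),at("scene",K(516,439),.084);d=b-a
print("strip",a,b,np.arctan2(d[1],d[0]))
print([at("scene",K(*q),z) for q,z in (((281,376),.087),((463,226),.087),((647,400),.083),((467,566),.083))])
print("base",at("scene",K(371,300),.086),at("scene",K(371,300),.083))
for z in (.118,.120,.122): print("tip",z,at("scene",K(321,209),z),at("top",C(609,276),z))
```

```text
strip [ 0.6305 -0.1034  0.085 ] [ 0.6944 -0.1066  0.084 ] -0.05056196079374447
[array([ 0.6003, -0.1579,  0.087 ]), array([ 0.6049, -0.0461,  0.087 ]), array([ 0.7226, -0.0522,  0.083 ]), array([ 0.7192, -0.1637,  0.083 ])]
base [ 0.6015 -0.1027  0.086 ] [ 0.6003 -0.1015  0.083 ]
tip 0.118 [ 0.5657 -0.0977  0.118 ] [ 0.5662 -0.0989  0.118 ]
tip 0.12 [ 0.5666 -0.0985  0.12  ] [ 0.566  -0.0988  0.12  ]
tip 0.122 [ 0.5675 -0.0993  0.122 ] [ 0.5658 -0.0987  0.122 ]
```

Request:
play_rows(
  plan=[
    [[-0.2,-0.32,0],0,0.5],
    [[0.32,-0.01,-0.52],0,0.5],
    [[0.32,-0.01,-0.52],0,0.5],
    [[0.32,-0.01,-0.52],0,0.5],
    [[0.32,-0.01,-0.52],0,0.5],
    [[0.32,-0.01,-0.52],0,0.5],
    [[0.3,0,-0.5],0,0.5],
    [[0,0,0],0,0.5],
  ],
)

```text
t: 27.35
ee_pos: [0.5701, -0.0992, 0.1407]
tool_rot: [0.863, 0.025, 0.505, -0.019]
ft_force: [-0.7, -0.6, 0.3]
gripper_width: 0.0429
```

```bash
python3 -c "
from h import *
st()"
```

```text
t 27.35 ee [ 0.5701 -0.0992  0.1407] grasp [ 0.5609 -0.0991  0.157 ] F [-0.6567 -0.6309  0.3269] w 0.042935249835764897
axis [ 0.4893 -0.007  -0.8721] jaw [0.0575 0.998  0.0243] jawyaw -0.057580415727320006 tilt 29.294961222310825 q [-0.0831  0.265   0.2884  2.2644 -0.9372  0.191   2.5718]
```

Joint 6 (0.191) and joint 7 (2.572) are at their limits here, so I shouldn't press on. I'll fit a quick kinematic model from the logged samples to find a lean and path that keep clear of the limits.

```bash
cat > kin.py <<'E'
import numpy as np
from scipy.spatial.transform import Rotation as Ro
from scipy.optimize import least_squares
D=[([-.8398,.5018,-.4268,1.5514,.2208,1.1383,-.2103],[.2928,.5796,.2303],[.6877,.1632,.688,-.1645]),
([-1.5497,.2986,1.0826,2.2313,.3031,.3673,.5247],[.5376,.1722,.2002],[.867,.064,.483,-.101]),
([-1.1187,.5006,.7072,2.1516,.3279,.1915,.4516],[.5998,.1711,.1189],[.867,.071,.48,-.11]),
([-.9162,.5073,.4856,2.1436,.8522,.1943,-.0402],[.6081,.1635,.0932],[.867,.071,.481,-.11]),
([-.8872,.4855,.4538,2.1349,.8378,.2227,-.01],[.6104,.163,.1014],[.866,.07,.482,-.11]),
([-.8241,.2423,.2582,2.1955,.8405,.4562,-.0002],[.5539,.1733,.1772],[.867,.071,.481,-.11]),
([.3281,.0716,-.1707,2.3321,-.2725,.2043,1.9235],[.5276,-.0892,.1958],[.871,.02,.49,-.021]),
([-.0831,.265,.2884,2.2644,-.9372,.191,2.5718],[.5701,-.0992,.1407],[.863,.025,.505,-.019])]
def fk(q,p,ax):
    R=Ro.identity();t=np.zeros(3)
    for i in range(7):
        t=t+R.apply(p[3*i:3*i+3]); R=R*Ro.from_rotvec(np.array(ax[i])*q[i])
    return t+R.apply(p[21:24]), R*Ro.from_rotvec(p[24:27])
def Q(w): return Ro.from_quat([w[1],w[2],w[3],w[0]])
E
python3 - <<'E'
from kin import *
import itertools,pickle
np.set_printoptions(precision=3,suppress=True)
best=[]
for s in itertools.product([1,-1],repeat=6):
    s=(1,)+s
    ax=[(0,0,s[0]),(0,s[1],0),(0,0,s[2]),(0,s[3],0),(0,0,s[4]),(0,s[5],0),(0,0,s[6])]
    # orientation-only fit with q1 offset & tool const
    def f(p):
        e=[]
        for q,x,w in D:
            q=np.array(q)+np.r_[p[3:10]]
            R=fk(q,np.zeros(27),ax)[1]*Ro.from_rotvec(p[:3]);e.append((Q(w).inv()*R).as_rotvec())
        return np.r_[np.ravel(e),.01*p[3:]]
    for off1 in (0,np.pi/2,np.pi,-np.pi/2):
      r=least_squares(f,np.r_[0,-np.pi/2,0,off1,np.zeros(6)]); best.append((r.cost,s,r.x))
best.sort(key=lambda b:b[0])
for b in best[:4]: print(*b)
pickle.dump(best[:4],open("best.pkl","wb"))
E
```

```text
0.13053635418096668 (1, 1, 1, 1, 1, 1, 1) [-0.432 -2.462 -0.533  0.533 -0.381 -1.215  1.327 -1.272 -0.188  0.   ]
0.13064756882926593 (1, 1, 1, -1, 1, -1, 1) [ 2.578 -0.453  0.807  0.535 -0.381  1.923  1.327 -1.272 -0.188  0.   ]
0.1307063814666484 (1, 1, 1, 1, -1, -1, -1) [-1.014 -0.703  3.239  0.532 -0.381 -1.216 -1.813  1.868 -0.188  0.   ]
0.13070638176360136 (1, 1, 1, 1, -1, -1, -1) [-1.014 -0.703  3.239  0.532 -0.381 -1.216 -1.813  1.868 -0.188 -0.   ]
```

Run:
```python
from kin import *
import itertools
q=np.array([d[0] for d in D]);T=np.array([Q(d[2]).as_matrix() for d in D])
axs=[s*np.eye(3)[i] for i in range(3) for s in (1,-1)]
M=[[Ro.from_rotvec(np.outer(q[:,j],a)).as_matrix() for a in axs] for j in range(7)]
res=[]
A3=lambda c,js:[np.array(x) for x in js]
for c in itertools.product(range(6),repeat=6):
    if any(c[i]//2==c[i+1]//2 for i in range(5)) or c[0]//2==2: continue
    if c[0]//2==0: continue  # fix j2 about y by convention
    pass
    R=M[0][4]
    for j in range(6): R=R@M[j+1][c[j]]
    C=np.swapaxes(R,1,2)@T; m=C.mean(0); res.append((np.sum((C-m)**2),c))
res.sort(); 
for r in res[:6]: print(r)
# q1 sign/ offsets: j2 about x
res=[]
for c in itertools.product(range(6),repeat=6):
    if c[0]//2!=0 or any(c[i]//2==c[i+1]//2 for i in range(5)): continue
    R=M[0][4]
    for j in range(6): R=R@M[j+1][c[j]]
    C=np.swapaxes(R,1,2)@T; m=C.mean(0); res.append((np.sum((C-m)**2),c))
res.sort()
for r in res[:6]: print(r)
```

```text
(np.float64(1.0667087550439067), (2, 4, 2, 4, 2, 4))
(np.float64(1.4395993005250496), (3, 4, 2, 0, 5, 0))
(np.float64(1.849950466025754), (2, 4, 0, 3, 5, 3))
(np.float64(1.8620836699400156), (3, 4, 0, 4, 0, 4))
(np.float64(1.9119985407346691), (2, 4, 3, 1, 5, 1))
(np.float64(2.104518519645723), (2, 4, 0, 4, 0, 4))
(np.float64(1.1601956602281636), (1, 4, 0, 3, 5, 3))
(np.float64(1.308807498645773), (0, 4, 0, 4, 0, 4))
(np.float64(1.8551826229563062), (0, 4, 2, 4, 2, 4))
(np.float64(1.9368931514282821), (1, 4, 2, 0, 5, 0))
(np.float64(2.1849844465838935), (0, 4, 1, 2, 5, 2))
(np.float64(2.221584532279884), (0, 4, 2, 0, 5, 0))
```

The model doesn't fit the simple axis layouts, so I'll drop it and find a better arm posture by experiment: retreat, raise and turn, then read the joints.

Request:
play_rows(
  plan=[
    [[-0.4,0,0.7],0,0.5],
    [[-0.4,0,0.7],0,0.5],
    [[-0.4,0,0.7],0,0.5],
    [[0,0,1],0,0.5],
    [[0,0,1],0,0.5],
    [[0,0,1],0,0.5],
    [[0,0,1],0,0.5],
    [[0,0,0],0,0.5],
  ],
)

```text
t: 28.35
ee_pos: [0.5407, -0.0994, 0.2962]
tool_rot: [0.864, 0.026, 0.503, -0.018]
ft_force: [0.2, 0.6, -0.7]
gripper_width: 0.0422
```

```bash
python3 -c "
from h import *
st()"
```

```text
t 28.35 ee [ 0.5407 -0.0994  0.2962] grasp [ 0.5314 -0.0993  0.3125] F [ 0.2256  0.614  -0.7449] w 0.042210806470333116
axis [ 0.4939 -0.0062 -0.8695] jaw [0.0577 0.998  0.0257] jawyaw -0.05778766176202027 tilt 29.600189171261707 q [-0.491  -0.0974  0.65    2.186  -0.0394  0.5227  1.7074]
```

Request:
play_rows(
  plan=[
    [[0,0,0],-1,0.5],
    [[0,0,0],-1,0.5],
    [[0,0,0],-1,0.5],
    [[0,0,0],-1,0.5],
    [[0,0,0],-1,0.5],
    [[0,0,0],-1,0.5],
    [[0,0,0],0,0.5],
    [[0,0,0],0,0.5],
  ],
)

```text
t: 29.35
ee_pos: [0.539, -0.0993, 0.2929]
tool_rot: [0.833, 0.144, 0.485, -0.223]
ft_force: [0.1, 0.6, -0.8]
gripper_width: 0.0426
```

```bash
python3 -c "
from h import *
st()"
```

```text
t 29.35 ee [ 0.539  -0.0993  0.2929] grasp [ 0.5309 -0.095   0.3092] F [ 0.1326  0.6349 -0.8188] w 0.042583126298202684
axis [ 0.43   -0.2318 -0.8725] jaw [0.5111 0.8592 0.0236] jawyaw -0.5366648971539928 tilt 29.245604748821695 q [-0.4085 -0.0499  0.3714  2.1655  0.4681  0.6239  0.6667]
```

Request:
play_rows(
  plan=[
    [[-0.3,-0.1,-1],0,0.5],
    [[-0.3,-0.1,-1],0,0.5],
    [[-0.3,-0.1,-1],0,0.5],
    [[-0.2,-0.1,-0.9],0,0.5],
    [[-0.2,-0.1,-0.9],0,0.5],
    [[-0.1,0,-0.9],0,0.5],
    [[-0.1,0,-0.9],0,0.5],
    [[0,0,0],0,0.5],
  ],
)

```text
t: 30.35
ee_pos: [0.5006, -0.1125, 0.1288]
tool_rot: [0.833, 0.143, 0.486, -0.224]
ft_force: [-0.5, -0.4, -0.5]
gripper_width: 0.0425
```

```bash
python3 -c "
from h import *
st()"
```

```text
t 30.35 ee [ 0.5006 -0.1125  0.1288] grasp [ 0.4926 -0.1081  0.1451] F [-0.4922 -0.3697 -0.4579] w 0.042533636572128525
axis [ 0.428  -0.2339 -0.873 ] jaw [0.5115 0.859  0.0206] jawyaw -0.5370956336961152 tilt 29.189628786346066 q [-0.2883  0.2023  0.3191  2.3992  1.0638  0.1931  0.0218]
```

Joint 7 is back to mid-range. Now I turn back while moving out to the blue pre-grasp.

Request:
play_rows(
  plan=[
    [[0.1,0.07,0.4],0.4,0.5],
    [[0.3,0.08,0.2],0.8,0.5],
    [[0.3,0.08,0.1],0.8,0.5],
    [[0.3,0.08,0.1],0.8,0.5],
    [[0.3,0.08,0.1],0.8,0.5],
    [[0.3,0.08,0],0.8,0.5],
    [[0.3,0.08,0],0.8,0.5],
    [[0.2,0,0],0.8,0.5],
  ],
)

```text
t: 31.35
ee_pos: [0.555, -0.0992, 0.1536]
tool_rot: [0.863, 0.024, 0.504, -0.02]
ft_force: [-0.0, 0.2, -0.4]
gripper_width: 0.0427
```

```bash
python3 -c "
from h import *
st()"
```

```text
t 31.35 ee [ 0.555  -0.0992  0.1536] grasp [ 0.5458 -0.099   0.1699] F [-0.0433  0.2428 -0.4045] w 0.04270594853493375
axis [ 0.4909 -0.01   -0.8711] jaw [0.0591 0.998  0.0219] jawyaw -0.05913519787528274 tilt 29.40905274339552 q [ 0.9146  0.3029 -0.8174  2.2615  0.7529  0.2086  0.9793]
```

Request:
play_rows(
  plan=[
    [[0.19,0,-0.4],0,0.5],
    [[0.19,0,-0.4],0,0.5],
    [[0.19,0,-0.4],0,0.5],
    [[0.19,0,-0.4],0,0.5],
    [[0.19,0,-0.4],0,0.5],
    [[0.19,0,-0.4],0,0.5],
    [[0,0,0],0,0.4],
    [[0,0,0],0,0.4],
  ],
)

```text
t: 32.35
ee_pos: [0.5831, -0.0986, 0.0931]
tool_rot: [0.863, 0.025, 0.504, -0.021]
ft_force: [0.6, 0.0, 0.0]
gripper_width: 0.0341
```

Run:
```python
from h import *
st();look("scene","pics/p10.png",(230,360),(240,400),4.6)
```

```text
t 32.35 ee [ 0.5831 -0.0986  0.0931] grasp [ 0.5739 -0.0984  0.1094] F [0.6284 0.0082 0.026 ] w 0.03405209205576344
axis [ 0.4902 -0.0105 -0.8715] jaw [0.0611 0.9979 0.0224] jawyaw -0.061188488966677695 tilt 29.361767782145762 q [ 0.7466  0.4649 -0.6713  2.2342  1.5031  0.194   0.2566]
```

View pics/p10.png

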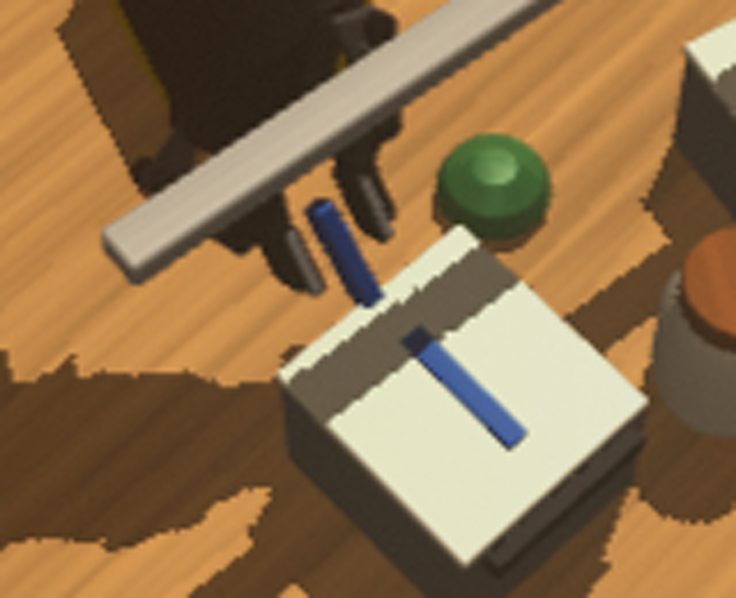

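Reached cleanly at 29° lean, with the blue tab centred between the fingertips at (310,280) and (385,230). Closing.

Request:
play_rows(
  plan=[
    [[0,0,0],0,0.25],
    [[0,0,0],0,0.1],
    [[0,0,0],0,0],
    [[0,0,0],0,0],
    [[0,0,0],0,0],
    [[0,0,0],0,0],
    [[0,0,0],0,0],
    [[0,0,0],0,0],
  ],
  force=45,
)

```text
t: 33.4
ee_pos: [0.5827, -0.0995, 0.0925]
tool_rot: [0.863, 0.025, 0.505, -0.022]
ft_force: [-3.7, -4.6, 2.1]
gripper_width: 0.0117
```

Request:
play_rows(
  plan=[
    [[0.01,0,0.02],0,0],
    [[0.01,0,0.02],0,0],
    [[0.01,0,0.02],0,0],
    [[0.01,0,0.02],0,0],
    [[0.01,0,0.02],0,0],
    [[0.01,0,0.02],0,0],
    [[0,0,0],0,0],
    [[0,0,0],0,0],
  ],
)

```text
t: 34.4
ee_pos: [0.5832, -0.0995, 0.0945]
tool_rot: [0.862, 0.026, 0.506, -0.022]
ft_force: [-1.1, -5.7, -2.7]
gripper_width: 0.0113
```

Request:
play_rows(
  plan=[
    [[0.005,0,0.02],0,0],
    [[0.005,0,0.02],0,0],
    [[0.005,0,0.02],0,0],
    [[0,0,0],0,0],
    [[0,0,0],0,0],
    [[0,0,0],0,0],
    [[0,0,0],0,0],
    [[0,0,0],0,0],
  ],
)

```text
t: 35.4
ee_pos: [0.5836, -0.0996, 0.0958]
tool_rot: [0.862, 0.026, 0.506, -0.022]
ft_force: [0.5, -5.2, -5.5]
gripper_width: 0.0116
```

Request:
play_rows(
  plan=[
    [[0.005,0,0.02],0,0],
    [[0.005,0,0.02],0,0],
    [[0,0,0],0,0],
    [[0,0,0],0,0],
    [[0,0,0],0,0],
    [[0,0,0],0,0],
    [[0,0,0],0,0],
    [[0,0,0],0,0],
  ],
)

```text
t: 36.4
ee_pos: [0.5838, -0.0996, 0.0966]
tool_rot: [0.862, 0.026, 0.506, -0.022]
ft_force: [2.7, -5.4, -7.6]
gripper_width: 0.0112
```

Request:
play_rows(
  plan=[
    [[0,0,0.02],0,0],
    [[0,0,0],0,0],
    [[0,0,0],0,0],
    [[0,0,0],0,0],
    [[0,0,0],0,0],
    [[0,0,0],0,0],
    [[0,0,0],0,0],
    [[0,0,0],0,0],
  ],
)

```text
t: 37.4
ee_pos: [0.5839, -0.0996, 0.0972]
tool_rot: [0.862, 0.026, 0.506, -0.022]
ft_force: [2.2, -5.5, -8.7]
gripper_width: 0.0113
```

Request:
play_rows(
  plan=[
    [[0,0,0.02],0,0],
    [[0,0,0.02],0,0],
    [[0,0,0],0,0],
    [[0,0,0],0,0],
    [[0,0,0],0,0],
    [[0,0,0],0,0],
    [[0,0,0],0,0],
    [[0,0,0],0,0],
  ],
)

```text
t: 38.4
ee_pos: [0.5843, -0.0996, 0.0985]
tool_rot: [0.862, 0.026, 0.505, -0.022]
ft_force: [3.0, -6.7, -6.2]
gripper_width: 0.0116
```

Force fell from 8.7 to 6.2 N while it rose another 1.3 mm, so blue gave way too. Pressing it right down.

Request:
play_rows(
  plan=[
    [[-0.04,0,-0.1],0,0],
    [[-0.04,0,-0.1],0,0],
    [[-0.04,0,-0.1],0,0],
    [[-0.04,0,-0.1],0,0],
    [[-0.04,0,-0.1],0,0],
    [[-0.02,0,-0.1],0,0],
    [[0,0,-0.06],0,0],
    [[0,0,0],0,0],
  ],
)

```text
t: 39.4
ee_pos: [0.5817, -0.0995, 0.0865]
tool_rot: [0.864, 0.024, 0.502, -0.022]
ft_force: [-18.9, -4.2, 35.2]
gripper_width: 0.0115
```

Request:
play_rows(
  plan=[
    [[0.03,0,0.08],0,0],
    [[0.03,0,0.08],0,0],
    [[0.03,0,0.08],0,0],
    [[0.03,0,0.08],0,0],
    [[0.03,0,0.08],0,0],
    [[0.02,0,0.08],0,0],
    [[0,0,0],0,0],
    [[0,0,0],0,0],
  ],
)

```text
t: 40.4
ee_pos: [0.5832, -0.0995, 0.0943]
tool_rot: [0.862, 0.026, 0.505, -0.022]
ft_force: [0.9, -5.5, -2.3]
gripper_width: 0.0114
```

Request:
play_rows(
  plan=[
    [[0.01,0,0.04],0,0],
    [[0.01,0,0.04],0,0],
    [[0,0,0],0,0],
    [[0,0,0],0,0],
    [[0,0,0],0,0],
    [[0,0,0],0,0],
    [[0,0,0],0,0],
    [[0,0,0],0,0],
  ],
)

```text
t: 41.4
ee_pos: [0.5836, -0.0995, 0.0959]
tool_rot: [0.862, 0.026, 0.505, -0.022]
ft_force: [3.5, -4.9, -6.8]
gripper_width: 0.0114
```

Request:
play_rows(
  plan=[
    [[0,0,0.02],0,0],
    [[0,0,0.02],0,0],
    [[0,0,0],0,0],
    [[0,0,0],0,0],
    [[0,0,0],0,0],
    [[0,0,0],0,0],
    [[0,0,0],0,0],
    [[0,0,0],0,0],
  ],
)

```text
t: 42.4
ee_pos: [0.5838, -0.0995, 0.0966]
tool_rot: [0.862, 0.026, 0.506, -0.022]
ft_force: [8.6, -4.4, -13.8]
gripper_width: 0.0113
```

Blue now holds about 12 N against a firm stop. I'll hold briefly, let down, release and retreat.

Request:
play_rows(
  plan=[
    [[0,0,0],0,0],
    [[0,0,-0.08],0,0],
    [[0,0,-0.08],0,0],
    [[0,0,-0.06],0,0],
    [[0,0,0],0,0],
    [[0,0,0],0,0.3],
    [[0,0,0],0,0.5],
    [[0,0,0],0,0.5],
  ],
)

```text
t: 43.4
ee_pos: [0.5847, -0.0969, 0.0927]
tool_rot: [0.863, 0.026, 0.504, -0.019]
ft_force: [1.2, -0.7, 0.9]
gripper_width: 0.0426
```

Request:
play_rows(
  plan=[
    [[-0.25,0,0.44],0,0.5],
    [[-0.25,0,0.44],0,0.5],
    [[-0.25,0,0.44],0,0.5],
    [[-0.25,0,0.44],0,0.5],
    [[-0.25,0,0.44],0,0.5],
    [[-0.25,0,0.44],0,0.5],
    [[-0.2,0,0.44],0,0.5],
    [[-0.1,0,0.44],0,0.5],
  ],
)

```text
t: 44.4
ee_pos: [0.5392, -0.0976, 0.181]
tool_rot: [0.863, 0.025, 0.504, -0.02]
ft_force: [-0.2, -0.0, -0.6]
gripper_width: 0.0428
```

Run:
```python
from h import *
st();look("scene","pics/p11.png",(160,380),(200,500),2.6)
```

```text
t 44.4 ee [ 0.5392 -0.0976  0.181 ] grasp [ 0.53   -0.0974  0.1973] F [-0.2462 -0.0123 -0.6154] w 0.042829584402126974
axis [ 0.4903 -0.0089 -0.8715] jaw [0.0604 0.9979 0.0237] jawyaw -0.0604194868661271 tilt 29.36536027694945 q [ 1.2799  0.3402 -1.2234  2.2672  0.8511  0.334   0.909 ]
```

View pics/p11.png

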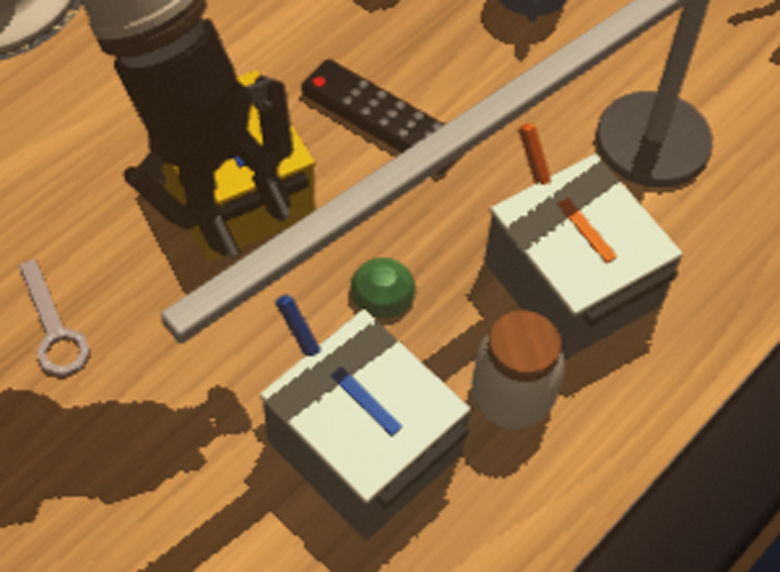

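Both lids look shut, nothing has moved, and the hand is clear. Handing in.

```bash
python3 -c "
from bench import bot
print(bot.finish_job())"
```

```text
the job is handed in; nothing more can be done
None
```

Both boxes are now shut and caught, orange done first and then blue, and the job was handed in at about 44 s. Both lids were only half caught to begin with.

| Lid | First tug | Press down | Check tug |
|---|---|---|---|
| Orange | gave way after a reading of about 7 N | about 14 N | held at about 12 N for about 1 s |
| Blue | gave way after a reading of about 9 N | about 35 N (reading) | held at about 12 N for at least 0.75 s |

- **Lean:** Rows can only turn the tool about z, so I stretched the arm past its reach high above the scene to make it lean. That gave about 30°, not the tab's 40°, which cleared the lamp.
- **Last checks:** After I let go and backed off, the force read about zero. The last picture shows both lids shut, the hand clear, and nothing in view moved or touching the lamp. The mug is only partly in view and the peg board is outside it.

**What went less well:**
- Orange's check tug overshot to about 18 N before I eased it to 12 N. It held, and the catch is rated over 25 N.
- The blue press was harder than I meant, though short.
- On my first approach to blue, joint 7 read 2.5718 rad, right at its stated 2.57 limit. I backed off and used a different arm posture.
- I also tried fitting a model of the arm's joints, but it didn't match, so I dropped it.

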